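# Find the loose hatch in the sign base and push it open

### The arm

A 6-joint arm with a two-finger parallel gripper is mounted at the origin on the work surface. World frame = base frame: x ahead of the robot, y to its left, z up, the work surface at z = 0. Lengths are in mm, angles in rad, forces in N, time in s.
With the tool pointing down it reaches from about 350 to 775 mm from the base axis. Payload 7.3 kg.
Tool frame: the origin (TCP) lies on the centre line of the jaws, within the pads' length; the fingertips stand 22 mm ahead of it and the grasp point (between the pads) lies 3 mm ahead of it; x points along the fingers, z is the direction in which the jaws open and shut, and the axes are right-handed (so a half turn about x gives the same grasp; the last joint's range is limited). The gripper opens to 92 mm and grips with 3 to 60 N. Pads are 19 mm wide; open, the fingers measure 130 mm over their backs; the gripper's body (75 mm by 190 mm) begins 47 mm behind the grasp point.
Start: joints at [-0.146, 0.342, 1.524, -0, 1.275, -0.146], TCP at [525.017, 0.02, 248.741] pointing down, gripper open.
Joint ranges: [-2.53, 2.53], [-0.77, 2.02], [0.04, 2.7], [-1, 4.14], [0.28, 2.66], [-3.11, 3.11]. Speed limits (rad/s): [2.57, 2.57, 3.14, 3.14, 3.14, 3.14].

### API

Orientations are given as [roll, pitch, yaw] about the fixed x, y, z axes, in that order (R = Rz(yaw) Ry(pitch) Rx(roll)).
In Python, from plant import readout, imaging, bot gives the robot as it stands.
- The arm moves only by the tool arm_command, never from a script. Its argument "plan" is a list of rows, each an object of numbers: "tx", "ty", "tz": the shift along the tool's x, y, z in cm; "wx", "wy", "wz": the turn, a rotation vector about the tool's x, y, z in rad; "jaw": the opening, from -1 (shut) to 1 (fully open). In form: [{"tx": .., "ty": .., "tz": .., "wx": .., "wy": .., "wz": .., "jaw": ..}, ...]. A call has 1 to 20 rows; each row shifts and turns the commanded pose from where the row before left it, along the tool's axes as they then stand; what a row does not reach is not made up. A row lasts 1/10 s, in which the tool goes at most 50 mm and 8.59 degrees, less where a joint would pass 70% of its speed; a pose out of reach is approached as far as the arm can. A call with a gripper value outside its range is refused whole. The fingers move at their own pace and stop on an object; the grip force is fixed at half the most. Time passes only in rows, so rows that do not move let the fingers close. It gives the time, the measured TCP pose, the force and the opening at its end, in the units of the state.
- readout.get_obs(): the state, without advancing time (a new reading comes with each control period).
- imaging.capture(name): name is "scene" or "side" or "wrist"; returns the picture (384x512x3 uint8, blue, green, red); there is no depth.
- imaging.get_calibration(name): a dict with "fx", "fy", "cx", "cy" (pixels), "dist" ([k1, k2, p1, p2, k3] as OpenCV has them; the pictures are not rectified), "position" and "rotation" of the camera in the world; the wrist camera has in their place "mount" (4x4, takes a point from camera to tool coordinates, whose origin is the TCP and whose axes are the tool frame's). Camera axes: x right, y up, looking along -z (the intrinsics and any distortion apply to the point x, -y, -z); pixel columns grow to the right and rows downward; lengths in mm; the calibration is good to about 2 mm. A picture is of the moment at which its call begins: read the wrist's pose just before it. get_calibration takes no time and is no camera call.
- bot.close_job(): hands the job in, once; it reports no verdict.
The state is a dict: "time": time; "joint_positions": joint angles; "dq": joint speeds; "tau": joint torques, N m; "tool_pos": TCP position; "tcp_rot": TCP orientation; "contact_force": force on the tool from outside, world axes, zero at the start; "moment": the same for the moment, N m; "grip_width": finger opening in mm.
Only numpy, scipy, OpenCV 4.12 (cv2) and the standard library are available. Lean on these libraries where they do the work, as an engineer would, in place of code of your own. Each camera call takes 0.05 s, during which the arm holds its last target.

### The job

One of the four green hatches in the black sign base is free to rock on its axle; the other three are blocked from below. With your fingertips press gently on the white dot of one hatch after another until you find the one that gives, then push that hatch open until it stands nearly upright, and leave it standing so. Only press and push: do not pinch a hatch or force one that holds firm, and leave everything else on the bench where it is.

Things in the scene. Friction and masses are not known exactly. Their poses are not given: they have to be found in the camera images.
- sign: black sign base fixed to the bench: a box 150 x 472 x 75 mm with four identical green hatches in a row, flush with its top. z up, y along the row, x away from the robot. Origin at bench level, midway along the row, under the hatch axles (a line along its y, 71 mm up); the box spans x -69 to +81. Hatch centres at y +132, +44, -44, -132. Tape roll and driver lie on its 60 mm end plates.
- hatch_a (a joint): angle of the left-most (+y) hatch, 0 shut to 1.45 (stop, nearly upright). Plate 110 x 78 x 8 mm, axle along the sign's y, 49 mm from its near (dotted) end, 61 mm from its far end. Pressing the near end down tips the far end up, never the reverse. If free, it tips under 2 to 5 N at the dot, has 40 mm of empty depth below, and stays at any angle where it is left
- dot_a (a point): white dot, 16 mm across, on the top face of hatch_a, 75 mm above the bench when shut, 32 mm from the axle (sign x -32) and 17 mm from the near end; it moves with the hatch. Three random hatches have a hidden block under this end and give less than 3 mm here; the fourth is free. Nothing outside shows which
- hatch_b (a joint): angle of the second from the left hatch, 0 shut to 1.45 (stop, nearly upright). Plate 110 x 78 x 8 mm, axle along the sign's y, 49 mm from its near (dotted) end, 61 mm from its far end. Pressing the near end down tips the far end up, never the reverse. If free, it tips under 2 to 5 N at the dot, has 40 mm of empty depth below, and stays at any angle where it is left
- dot_b (a point): white dot, 16 mm across, on the top face of hatch_b, 75 mm above the bench when shut, 32 mm from the axle (sign x -32) and 17 mm from the near end; it moves with the hatch. Three random hatches have a hidden block under this end and give less than 3 mm here; the fourth is free. Nothing outside shows which
- hatch_c (a joint): angle of the third from the left hatch, 0 shut to 1.45 (stop, nearly upright). Plate 110 x 78 x 8 mm, axle along the sign's y, 49 mm from its near (dotted) end, 61 mm from its far end. Pressing the near end down tips the far end up, never the reverse. If free, it tips under 2 to 5 N at the dot, has 40 mm of empty depth below, and stays at any angle where it is left
- dot_c (a point): white dot, 16 mm across, on the top face of hatch_c, 75 mm above the bench when shut, 32 mm from the axle (sign x -32) and 17 mm from the near end; it moves with the hatch. Three random hatches have a hidden block under this end and give less than 3 mm here; the fourth is free. Nothing outside shows which
- hatch_d (a joint): angle of the right-most (-y) hatch, 0 shut to 1.45 (stop, nearly upright). Plate 110 x 78 x 8 mm, axle along the sign's y, 49 mm from its near (dotted) end, 61 mm from its far end. Pressing the near end down tips the far end up, never the reverse. If free, it tips under 2 to 5 N at the dot, has 40 mm of empty depth below, and stays at any angle where it is left
- dot_d (a point): white dot, 16 mm across, on the top face of hatch_d, 75 mm above the bench when shut, 32 mm from the axle (sign x -32) and 17 mm from the near end; it moves with the hatch. Three random hatches have a hidden block under this end and give less than 3 mm here; the fourth is free. Nothing outside shows which
- tape: bystander: cardboard tape roll, 52 mm across, 24 mm high, lying on the sign's left end plate; origin at the centre of its underside
- driver: bystander: aluminium LED driver 82 x 30 x 22 mm lying along the sign's x on its right end plate; origin at the centre of its underside
- spraycan: bystander: green spray can, 65 mm across, 190 mm high, standing on the bench to the right of the sign; origin at the centre of its underside
- screwjar: bystander: glass jar, 64 mm across, 75 mm high, standing on the bench to the left of the sign; origin at the centre of its underside
- pliers: bystander: pliers with orange handles, 165 x 58 mm, 16 mm high, lying beyond the sign; origin at bench level, by the pivot
- torch: bystander: blue flat battery torch 130 x 55 x 22 mm lying beyond the sign; origin at the centre of its underside
- mug: bystander: white mug, 80 mm across, 90 mm high, standing on the bench to the left of the sign; origin at the centre of its underside

How it is judged:
By the outcome, as a careful person would: the job done as asked, in the order asked, and still so for the second after the job is handed in, with the robot touching nothing.
It also fails if it takes over 48 s, if anything falls off the work surface, if the arm or the gripper's body presses on something with over 40 N, if the wrist force passes 120 N, or if a joint passes its speed limit or range.

## Working session

There is one attempt and no reset: what is moved stays moved. The work goes in short steps, Python scripts to look and compute and a tool call to move; the robot and the scene stay as the last step left them, time stands still between calls to the robot, and variables do not carry over. Pictures are saved under pics/ and viewed, and the job is handed in when it is done.

Besides the shell and the picture viewer there is one more tool, called as name([rows], argument=value, ...), one row to a line, values as JSON. arm_command: Moves the arm, as the interface text tells. Its arguments: {"type":"object","properties":{"plan":{"type":"array"}},"required":["plan"]}

```bash
mkdir -p pics; python3 - <<'E'
from plant import readout, imaging, bot
import cv2
print(readout.get_obs())
for n in ["scene","side","wrist"]:
    im=imaging.capture(n); cv2.imwrite(f"pics/{n}0.png",im); print(n,imaging.get_calibration(n))
E
```

```text
{'time': 0.0, 'joint_positions': array([-1.46003254e-01,  3.42721206e-01,  1.52502468e+00, -3.69150410e-05,
        1.27536221e+00, -1.45993935e-01]), 'dq': array([-9.60210805e-04, -6.12838638e-04,  8.58885830e-05, -1.34138489e-03,
        2.42534127e-05, -1.47173246e-05]), 'tau': array([ 7.61924657e-04, -4.31245601e+01, -2.44219762e+01,  7.17750052e-02,
        5.59406646e-02, -1.04314388e-04]), 'tool_pos': array([5.24631772e+02, 6.41295192e-02, 2.48043038e+02]), 'tcp_rot': array([3.01888773, 1.56928048, 3.01888919]), 'contact_force': array([0.2894303 , 0.65627718, 0.33880317]), 'moment': array([-0.02664909, -0.0063623 ,  0.0091963 ]), 'grip_width': 91.60810032190496}
scene {'fx': 406.3899004677859, 'fy': 406.3899004677859, 'cx': 251.83170377055052, 'cy': 189.06764482828908, 'dist': array([-0.04851157,  0.        ,  0.        ,  0.        ,  0.        ]), 'position': array([1367.58190883,  297.56938933,  851.78678235]), 'rotation': array([0.81842783, 0.0167244 , 1.88082632])}
side {'fx': 429.7620781871282, 'fy': 429.7620781871282, 'cx': 256.67404964178536, 'cy': 191.30543681054334, 'dist': array([-0.0322343,  0.       ,  0.       ,  0.       ,  0.       ]), 'position': array([ -12.64991149, -784.89412803, 1158.02953222]), 'rotation': array([ 0.75044302, -0.00921044, -0.62488241])}
wrist {'fx': 266.63585672826173, 'fy': 266.63585672826173, 'cx': 253.59672824113827, 'cy': 189.05303879204882, 'dist': array([-0.02576991,  0.        ,  0.        ,  0.        ,  0.        ]), 'mount': array([[ 5.63996357e-04,  2.93253819e-01, -9.56034455e-01,
        -1.36070284e+02],
       [ 6.67786887e-04,  9.56034284e-01,  2.93254161e-01,
         7.90932521e+01],
       [ 9.99999618e-01, -8.03821551e-04,  3.43368798e-04,
        -4.83413042e-01],
       [ 0.00000000e+00,  0.00000000e+00,  0.00000000e+00,
         1.00000000e+00]])}
```

View pics/scene0.png

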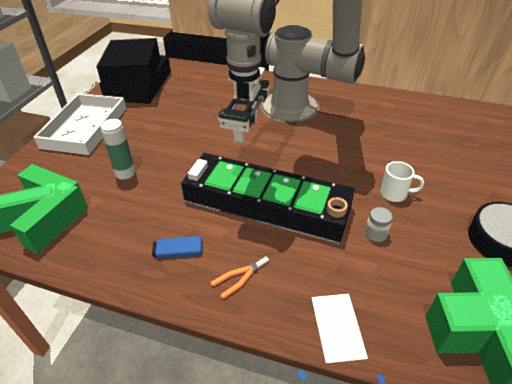

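View pics/side0.png

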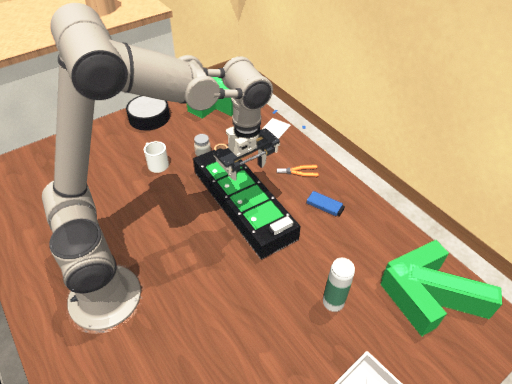

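View pics/wrist0.png

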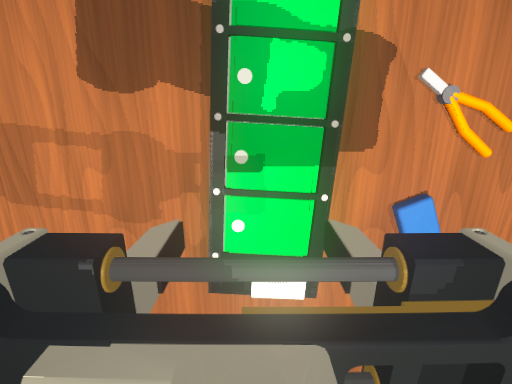

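The wrist view shows three dots at about (245,76), (241,157) and (238,226). I'll turn these into positions, and cross-check them with the scene and side views.

```bash
cat > h.py <<'E'
import numpy as np, cv2
from scipy.spatial.transform import Rotation as R
from plant import readout, imaging
def campose(n,obs=None):
    c=imaging.get_calibration(n)
    if n=="wrist":
        T=np.eye(4);T[:3,:3]=R.from_euler('xyz',obs['tcp_rot']).as_matrix();T[:3,3]=obs['tool_pos']
        return c,T@c['mount']
    T=np.eye(4);T[:3,:3]=R.from_euler('xyz',c['rotation']).as_matrix();T[:3,3]=c['position'];return c,T
def K(c): return np.array([[c['fx'],0,c['cx']],[0,c['fy'],c['cy']],[0,0,1.]])
def hit(n,px,z,obs=None):
    c,T=campose(n,obs)
    u=cv2.undistortPoints(np.array(px,float).reshape(-1,1,2),K(c),c['dist']).reshape(-1,2)
    d=np.c_[u[:,0],-u[:,1],-np.ones(len(u))]@T[:3,:3].T
    return T[:3,3]+d*((z-T[2,3])/d[:,2])[:,None]
def proj(n,P,obs=None):
    c,T=campose(n,obs)
    p=(np.atleast_2d(P)-T[:3,3])@T[:3,:3]; p=p*[1,-1,-1]
    return cv2.projectPoints(p,np.zeros(3),np.zeros(3),K(c),c['dist'])[0].reshape(-1,2)
E
python3 - <<'E'
from h import *
obs=readout.get_obs()
print(R.from_euler('xyz',obs['tcp_rot']).as_matrix().round(3))
w=hit("wrist",[[245,76],[241,157],[238,226]],75,obs);print(w.round(1))
for n in ["scene","side","wrist"]:
    im=cv2.imread(f"pics/{n}0.png")
    g=im.min(axis=2)
    m=(g>170).astype(np.uint8)
    k,l,s,c=cv2.connectedComponentsWithStats(m)
    for i in range(1,k):
        if 4<s[i,4]<400:
            p=hit(n,[c[i]],75,obs)[0]
            if 400<p[0]<800 and abs(p[1])<350: print(n,c[i].round(1),s[i,4],p.round(1))
im=cv2.imread("pics/scene0.png")[140:250,170:370];cv2.imwrite("pics/s0z.png",cv2.resize(im,None,fx=4,fy=4,interpolation=2))
im=cv2.imread("pics/side0.png")[130:260,180:310];cv2.imwrite("pics/d0z.png",cv2.resize(im,None,fx=4.5,fy=4.5,interpolation=2))
E
```

```text
[[-0.001 -0.     1.   ]
 [ 0.     1.     0.   ]
 [-1.     0.    -0.001]]
[[514.6 111.8  75. ]
 [509.2  23.5  75. ]
 [504.2 -64.7  75. ]]
scene [197.1 167. ] 173 [ 536.6 -153.9   75. ]
scene [229.2 166.3] 19 [506.1 -63.   75. ]
scene [285.5 179.5] 8 [515.1 112.1  75. ]
scene [315.5 187. ] 26 [521.6 200.5  75. ]
scene [321.6 216.2] 5 [627.3 237.6  75. ]
side [252.5 137.7] 6 [740.3 269.8  75. ]
side [240.5 140.6] 67 [692.3 282.5  75. ]
side [201.1 146.6] 31 [549.7 339.7  75. ]
side [249.2 148.4] 5 [693.5 225.5  75. ]
side [238.  152.9] 11 [644.4 228.9  75. ]
side [214.2 170.4] 14 [521.5 200.3  75. ]
side [229.6 169.7] 7 [568.7 171.4  75. ]
side [281.2 170. ] 28 [720.3  62.7  75. ]
side [226.5 185.5] 8 [516.5 111.6  75. ]
side [281.1 223.8] 203 [ 566.7 -133.3   75. ]
side [253.2 218.6] 20 [506.1 -63.7  75. ]
wrist [219.4  28.3] 38 [488.5 157.9  75. ]
wrist [346.6  37.1] 36 [620.8 150.1  75. ]
wrist [244.4  75.5] 179 [514.  112.3  75. ]
wrist [434.3  80.2] 301 [721.4 109.   75. ]
wrist [218.3 114.6] 7 [484.3  71.5  75. ]
wrist [334.5 123.1] 22 [615.4  62.4  75. ]
wrist [240.6 153.2] 53 [508.8  28.   75. ]
wrist [216.  191.2] 39 [478.2 -18.4  75. ]
wrist [324.2 197.1] 34 [610.5 -25.9  75. ]
wrist [237.8 225.5] 126 [503.9 -64.   75. ]
wrist [214.7 255. ] 28 [ 472.8 -106.6   75. ]
```

View pics/s0z.png

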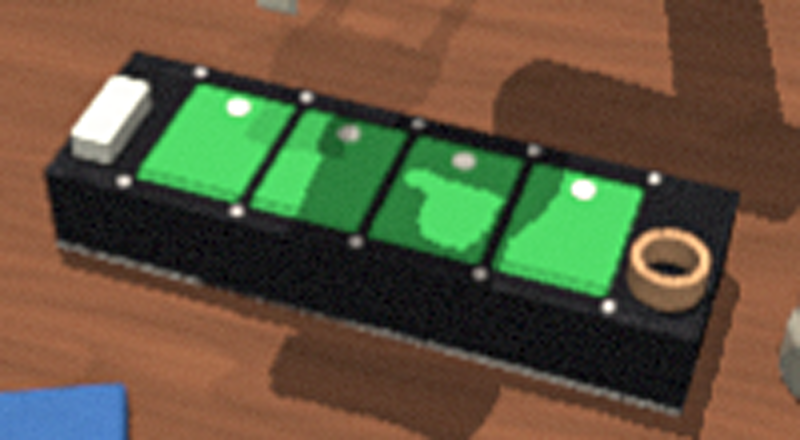

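View pics/d0z.png

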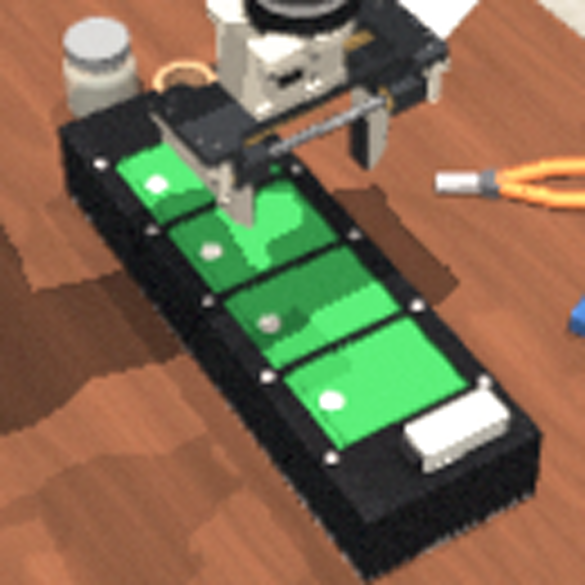

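arm_command([
  {"tx": 1,"wx": -0.137,"jaw": -1},
  {"tx": 1,"wx": -0.137,"jaw": -1},
  {"tx": 1,"wx": -0.137,"jaw": -1},
  {"tx": 1,"wx": -0.137,"jaw": -1},
  {"tx": 1,"wx": -0.137,"jaw": -1},
  {"tx": 1,"wx": -0.137,"jaw": -1},
  {"tx": 1,"wx": -0.137,"jaw": -1},
  {"tx": 1,"wx": -0.137,"jaw": -1},
  {"tx": 1,"wx": -0.137,"jaw": -1},
  {"tx": 0,"wx": -0.137,"jaw": -1},
  {"tx": 0,"wx": -0.137,"jaw": -1},
  {"jaw": -1},
  {"jaw": -1},
])

```text
invalid input at $.plan[0]: expected keys tx, ty, tz, wx, wy, wz, jaw
```

```bash
cat > st.py <<'E'
from h import *
dots=dict(a=(521.5,200.4),b=(515.3,112),c=(509.3,23.8),d=(505,-64))
def show():
    o=readout.get_obs(); M=R.from_euler('xyz',o['tcp_rot']).as_matrix()
    print('t',o['time'],'pos',o['tool_pos'].round(1),'F',o['contact_force'].round(1),'w',o['grip_width']);return o,M
E
python3 - <<'E'
from st import *
o,M=show();print(M.round(3))
for k,v in dots.items(): print(k,(M.T@(np.array([*v,97])-o['tool_pos'])/10).round(2))
im=imaging.capture("wrist");cv2.imwrite("pics/w1.png",im)
print(proj("scene",[[0,0,0]])[0], hit("scene",[[124,178],[377,238],[397,196]],0).round(0))
E
```

```text
t 0.15 pos [5.247e+02 1.000e-01 2.482e+02] F [-0.3 -0.7  1. ] w 92.03609343741296
[[-0.001 -0.     1.   ]
 [ 0.     1.     0.   ]
 [-1.     0.    -0.001]]
a [15.13 20.03 -0.31]
b [15.13 11.19 -0.93]
c [15.13  2.37 -1.53]
d [15.12 -6.41 -1.96]
[289.40416939 104.85098083] [[ 574. -401.    0.]
 [ 592.  391.    0.]
 [ 409.  434.    0.]]
```

View pics/w1.png

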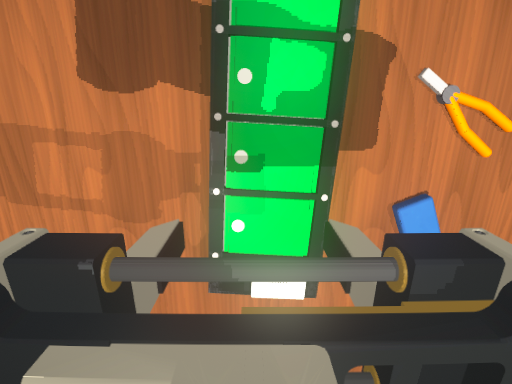

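The plan was refused because each row needs every key. This view is unchanged from the first. The can and jar are well clear of the gripper's sweep.

arm_command([
  {"tx": 1,"ty": 0,"tz": 0,"wx": -0.137,"wy": 0,"wz": 0,"jaw": -1},
  {"tx": 1,"ty": 0,"tz": 0,"wx": -0.137,"wy": 0,"wz": 0,"jaw": -1},
  {"tx": 1,"ty": 0,"tz": 0,"wx": -0.137,"wy": 0,"wz": 0,"jaw": -1},
  {"tx": 1,"ty": 0,"tz": 0,"wx": -0.137,"wy": 0,"wz": 0,"jaw": -1},
  {"tx": 1,"ty": 0,"tz": 0,"wx": -0.137,"wy": 0,"wz": 0,"jaw": -1},
  {"tx": 1,"ty": 0,"tz": 0,"wx": -0.137,"wy": 0,"wz": 0,"jaw": -1},
  {"tx": 1,"ty": 0,"tz": 0,"wx": -0.137,"wy": 0,"wz": 0,"jaw": -1},
  {"tx": 1,"ty": 0,"tz": 0,"wx": -0.137,"wy": 0,"wz": 0,"jaw": -1},
  {"tx": 1,"ty": 0,"tz": 0,"wx": -0.137,"wy": 0,"wz": 0,"jaw": -1},
  {"tx": 0,"ty": 0,"tz": 0,"wx": -0.137,"wy": 0,"wz": 0,"jaw": -1},
  {"tx": 0,"ty": 0,"tz": 0,"wx": -0.137,"wy": 0,"wz": 0,"jaw": -1},
  {"tx": 0,"ty": 0,"tz": 0,"wx": 0,"wy": 0,"wz": 0,"jaw": -1},
])

```text
time: 1.4
tool_pos: [524.9, 0.0, 158.5]
tcp_rot: [1.495, 1.57, 3.004]
contact_force: [-0.3, 0.1, 0.1]
grip_width: 1.9
```

```bash

python3 - <<'E'
from st import *
o,M=show();print(M.round(3))
for k,v in dots.items(): print(k,(M.T@(np.array([*v,97])-o['tool_pos'])/10).round(2))
im=imaging.capture("wrist");cv2.imwrite("pics/w2.png",im)
E
```

```text
t 1.4 pos [524.9   0.  158.5] F [-0.3  0.1  0.1] w 1.8622503155047008
[[-0.    -0.998  0.063]
 [ 0.     0.063  0.998]
 [-1.     0.     0.   ]]
a [ 6.15  1.59 19.98]
b [ 6.15  1.66 11.12]
c [6.15 1.7  2.27]
d [ 6.15  1.58 -6.51]
```

View pics/w2.png

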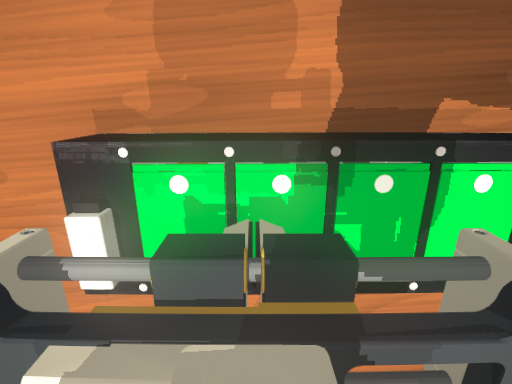

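Shown here are all four dots, at (179,184) d, (282,184) c, (384,184) b and (484,184) a, with the jaws shut. I'll go to c, 10 mm above it.

arm_command([
  {"tx": 1,"ty": 0.8,"tz": 1.15,"wx": 0,"wy": 0,"wz": 0,"jaw": -1},
  {"tx": 1.5,"ty": 0.8,"tz": 1.12,"wx": 0,"wy": 0,"wz": 0,"jaw": -1},
  {"tx": 1.5,"ty": 0.05,"tz": 0,"wx": 0,"wy": 0,"wz": 0,"jaw": -1},
  {"tx": 1.1,"ty": 0,"tz": 0,"wx": 0,"wy": 0,"wz": 0,"jaw": -1},
  {"tx": 0.3,"ty": 0,"tz": 0,"wx": 0,"wy": 0,"wz": 0,"jaw": -1},
  {"tx": 0.2,"ty": 0,"tz": 0,"wx": 0,"wy": 0,"wz": 0,"jaw": -1},
  {"tx": 0,"ty": 0,"tz": 0,"wx": 0,"wy": 0,"wz": 0,"jaw": -1},
])

```text
time: 2.15
tool_pos: [510.4, 23.5, 103.0]
tcp_rot: [-1.632, 1.57, -0.126]
contact_force: [0.4, -0.5, 0.5]
grip_width: 0.4
```

```bash

python3 - <<'E'
from st import *
o,M=show()
for k,v in dots.items(): print(k,(M.T@(np.array([*v,97])-o['tool_pos'])/10).round(2))
im=imaging.capture("side");cv2.imwrite("pics/d3.png",cv2.resize(im[130:260,180:310],None,fx=4.5,fy=4.5,interpolation=2))
E
```

```text
t 2.15 pos [510.4  23.5 103. ] F [ 0.4 -0.5  0.5] w 0.4369574156391367
a [ 0.6   0.03 17.72]
b [0.6  0.08 8.86]
c [0.6  0.11 0.02]
d [ 0.6  -0.03 -8.77]
```

View pics/d3.png

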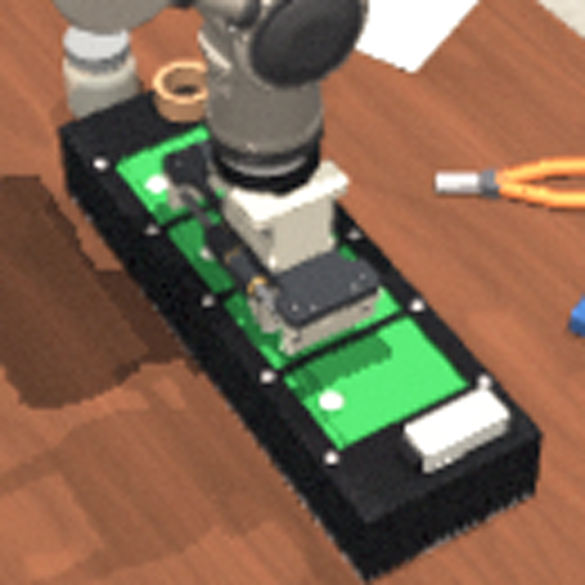

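The gripper is over hatch c, a few mm above it and well placed. I'll descend in small steps.

arm_command([
  {"tx": 0.2,"ty": 0.1,"tz": 0,"wx": 0,"wy": 0,"wz": 0,"jaw": -1},
  {"tx": 0.2,"ty": 0,"tz": 0,"wx": 0,"wy": 0,"wz": 0,"jaw": -1},
  {"tx": 0.1,"ty": 0,"tz": 0,"wx": 0,"wy": 0,"wz": 0,"jaw": -1},
  {"tx": 0,"ty": 0,"tz": 0,"wx": 0,"wy": 0,"wz": 0,"jaw": -1},
])

```text
time: 2.6
tool_pos: [508.9, 23.8, 97.6]
tcp_rot: [1.475, 1.571, 2.982]
contact_force: [0.2, -1.0, -0.1]
grip_width: 0.4
```

arm_command([
  {"tx": 0.1,"ty": 0,"tz": 0,"wx": 0,"wy": 0,"wz": 0,"jaw": -1},
  {"tx": 0,"ty": 0,"tz": 0,"wx": 0,"wy": 0,"wz": 0,"jaw": -1},
])

```text
time: 2.8
tool_pos: [509.0, 23.8, 96.9]
tcp_rot: [-1.758, 1.571, -0.251]
contact_force: [-0.8, 0.1, 0.8]
grip_width: 0.4
```

arm_command([
  {"tx": 0.1,"ty": 0,"tz": 0,"wx": 0,"wy": 0,"wz": 0,"jaw": -1},
  {"tx": 0,"ty": 0,"tz": 0,"wx": 0,"wy": 0,"wz": 0,"jaw": -1},
])

```text
time: 3.0
tool_pos: [509.1, 23.8, 96.7]
tcp_rot: [-1.721, 1.57, -0.214]
contact_force: [-3.5, 0.0, 9.2]
grip_width: 0.5
```

c reads 9 N with almost no give, so it is firm. I'll back off and go to b.

arm_command([
  {"tx": -1.0,"ty": 0,"tz": 0,"wx": 0,"wy": 0,"wz": 0,"jaw": -1},
  {"tx": -0.2,"ty": 0,"tz": 3,"wx": 0,"wy": 0,"wz": 0,"jaw": -1},
  {"tx": 0,"ty": 0,"tz": 4,"wx": 0,"wy": 0,"wz": 0,"jaw": -1},
  {"tx": 0.2,"ty": 0,"tz": 1.85,"wx": 0,"wy": 0,"wz": 0,"jaw": -1},
  {"tx": 0.4,"ty": 0,"tz": 0,"wx": 0,"wy": 0,"wz": 0,"jaw": -1},
  {"tx": 0.3,"ty": 0,"tz": 0,"wx": 0,"wy": 0,"wz": 0,"jaw": -1},
  {"tx": 0,"ty": 0,"tz": 0,"wx": 0,"wy": 0,"wz": 0,"jaw": -1},
])

```text
time: 3.7
tool_pos: [514.3, 111.2, 98.3]
tcp_rot: [1.949, 1.57, -2.827]
contact_force: [0.1, 0.2, 0.1]
grip_width: 0.5
```

arm_command([
  {"tx": 0.1,"ty": 0,"tz": 0,"wx": 0,"wy": 0,"wz": 0,"jaw": -1},
  {"tx": 0.1,"ty": 0,"tz": 0,"wx": 0,"wy": 0,"wz": 0,"jaw": -1},
  {"tx": 0,"ty": 0,"tz": 0,"wx": 0,"wy": 0,"wz": 0,"jaw": -1},
])

```text
time: 4.0
tool_pos: [514.8, 111.5, 96.8]
tcp_rot: [-2.208, 1.57, -0.702]
contact_force: [-0.3, -0.4, -0.2]
grip_width: 0.7
```

arm_command([
  {"tx": 0.1,"ty": 0,"tz": 0,"wx": 0,"wy": 0,"wz": 0,"jaw": -1},
  {"tx": 0,"ty": 0,"tz": 0,"wx": 0,"wy": 0,"wz": 0,"jaw": -1},
])

```text
time: 4.2
tool_pos: [514.7, 111.8, 95.8]
tcp_rot: [-2.228, 1.57, -0.721]
contact_force: [-0.5, -2.2, 2.1]
grip_width: 0.6
```

b reads 2 N at 95.8. I'll continue.

arm_command([
  {"tx": 0.1,"ty": 0,"tz": 0,"wx": 0,"wy": 0,"wz": 0,"jaw": -1},
  {"tx": 0,"ty": 0,"tz": 0,"wx": 0,"wy": 0,"wz": 0,"jaw": -1},
])

```text
time: 4.4
tool_pos: [514.7, 112.0, 94.7]
tcp_rot: [-2.22, 1.571, -0.713]
contact_force: [-0.5, -1.5, 2.8]
grip_width: 0.4
```

arm_command([
  {"tx": 0.1,"ty": 0,"tz": 0,"wx": 0,"wy": 0,"wz": 0,"jaw": -1},
  {"tx": 0,"ty": 0,"tz": 0,"wx": 0,"wy": 0,"wz": 0,"jaw": -1},
])

```text
time: 4.6
tool_pos: [514.6, 112.1, 93.6]
tcp_rot: [-2.768, 1.571, -1.261]
contact_force: [-0.7, -1.3, 1.9]
grip_width: 0.4
```

arm_command([
  {"tx": 0.1,"ty": 0,"tz": 0,"wx": 0,"wy": 0,"wz": 0,"jaw": -1},
  {"tx": 0,"ty": 0,"tz": 0,"wx": 0,"wy": 0,"wz": 0,"jaw": -1},
])

```text
time: 4.8
tool_pos: [514.6, 112.2, 92.6]
tcp_rot: [0.46, 1.571, 1.967]
contact_force: [-0.9, -2.3, 2.3]
grip_width: 0.5
```

arm_command([
  {"tx": 0.1,"ty": 0,"tz": 0,"wx": 0,"wy": 0,"wz": 0,"jaw": -1},
  {"tx": 0.1,"ty": 0,"tz": 0,"wx": 0,"wy": 0,"wz": 0,"jaw": -1},
  {"tx": 0,"ty": 0,"tz": 0,"wx": 0,"wy": 0,"wz": 0,"jaw": -1},
])

```text
time: 5.1
tool_pos: [514.7, 112.2, 90.6]
tcp_rot: [-0.903, 1.571, 0.604]
contact_force: [-0.2, -1.9, 1.3]
grip_width: 0.6
```

```bash

python3 - <<'E'
from st import *
o,M=show()
im=imaging.capture("scene");cv2.imwrite("pics/s4.png",cv2.resize(im[120:240,170:370],None,fx=4,fy=4,interpolation=2))
E
```

```text
t 5.1 pos [514.7 112.2  90.6] F [-0.2 -1.9  1.3] w 0.5654743197622357
```

View pics/s4.png

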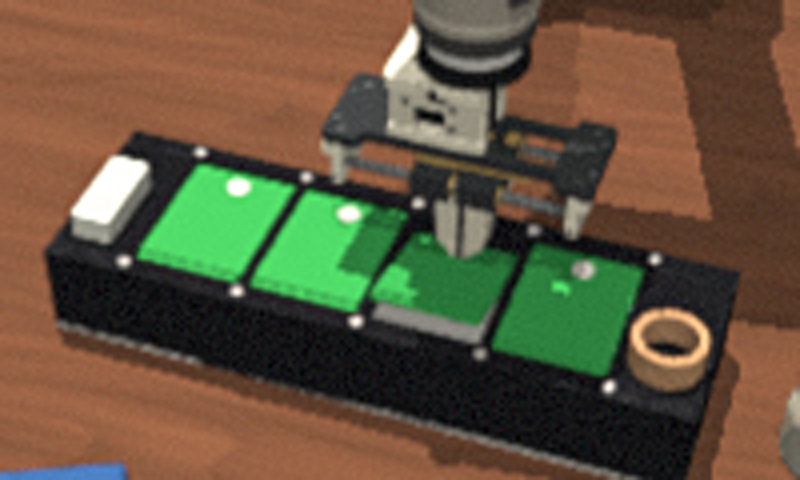

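b gives: it has moved 6 mm at about 2 N, and the picture shows its far edge lifted at around (435,320). I'll push it further along the arc.

arm_command([
  {"tx": 0.2,"ty": -0.1,"tz": 0,"wx": 0,"wy": 0,"wz": 0,"jaw": -1},
  {"tx": 0.2,"ty": -0.1,"tz": 0,"wx": 0,"wy": 0,"wz": 0,"jaw": -1},
  {"tx": 0.2,"ty": -0.1,"tz": 0,"wx": 0,"wy": 0,"wz": 0,"jaw": -1},
  {"tx": 0.2,"ty": -0.1,"tz": 0,"wx": 0,"wy": 0,"wz": 0,"jaw": -1},
  {"tx": 0,"ty": 0,"tz": 0,"wx": 0,"wy": 0,"wz": 0,"jaw": -1},
])

```text
time: 5.65
tool_pos: [518.3, 111.9, 82.1]
tcp_rot: [1.597, 1.57, 3.104]
contact_force: [-2.6, 0.0, 0.5]
grip_width: 0.6
```

arm_command([
  {"tx": 0.2,"ty": -0.1,"tz": 0,"wx": 0,"wy": 0,"wz": 0,"jaw": -1},
  {"tx": 0.2,"ty": -0.1,"tz": 0,"wx": 0,"wy": 0,"wz": 0,"jaw": -1},
  {"tx": 0.2,"ty": -0.1,"tz": 0,"wx": 0,"wy": 0,"wz": 0,"jaw": -1},
  {"tx": 0,"ty": 0,"tz": 0,"wx": 0,"wy": 0,"wz": 0,"jaw": -1},
])

```text
time: 6.05
tool_pos: [522.4, 111.7, 76.7]
tcp_rot: [-1.427, 1.569, 0.08]
contact_force: [-1.7, 0.2, 0.7]
grip_width: 0.1
```

```bash

python3 - <<'E'
from st import *
o,M=show()
im=imaging.capture("scene");cv2.imwrite("pics/s5.png",cv2.resize(im[120:240,170:370],None,fx=4,fy=4,interpolation=2))
im=imaging.capture("side");cv2.imwrite("pics/d5.png",cv2.resize(im[130:260,180:310],None,fx=4.5,fy=4.5,interpolation=2))
E
```

```text
t 6.05 pos [522.4 111.7  76.7] F [-1.7  0.2  0.7] w 0.05086598297992026
```

View pics/s5.png

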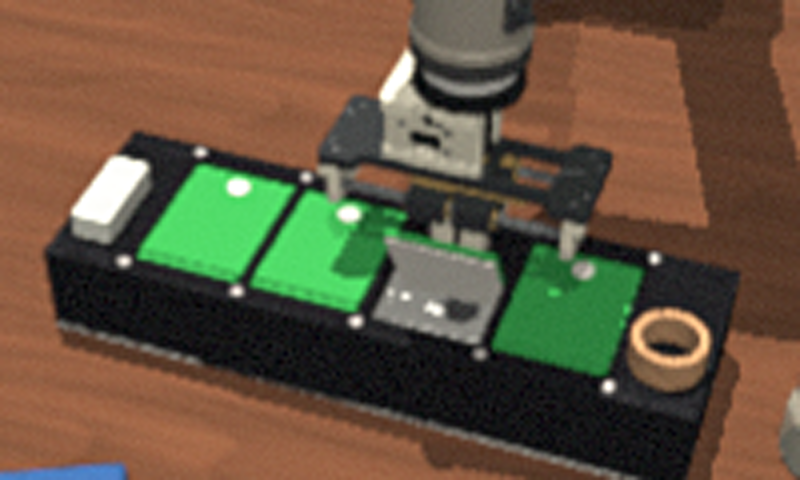

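View pics/d5.png

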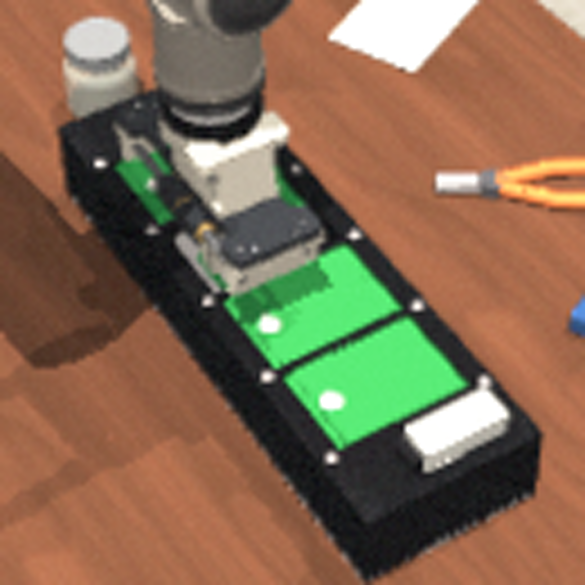

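Hatch b now stands at roughly 1 rad: its grey underside is visible at (440,290). I'll retreat up and over, then push its raised far end back from behind.

arm_command([
  {"tx": -0.3,"ty": 0.5,"tz": 0,"wx": 0,"wy": 0,"wz": 0,"jaw": -1},
  {"tx": -2,"ty": 0,"tz": 0,"wx": 0,"wy": 0,"wz": 0,"jaw": -1},
  {"tx": -3,"ty": 0,"tz": 0,"wx": 0,"wy": 0,"wz": 0,"jaw": -1},
  {"tx": -3,"ty": 0,"tz": 0,"wx": 0,"wy": 0,"wz": 0,"jaw": -1},
  {"tx": -2.5,"ty": 0,"tz": 0,"wx": 0,"wy": 0,"wz": 0,"jaw": -1},
  {"tx": 0,"ty": -2.3,"tz": 0,"wx": 0,"wy": 0,"wz": 0,"jaw": -1},
  {"tx": 0,"ty": -3,"tz": 0,"wx": 0,"wy": 0,"wz": 0,"jaw": -1},
  {"tx": 0,"ty": -3,"tz": 0,"wx": 0,"wy": 0,"wz": 0,"jaw": -1},
  {"tx": 0,"ty": -1,"tz": 0,"wx": 0,"wy": 0,"wz": 0,"jaw": -1},
  {"tx": 0,"ty": 0,"tz": 0,"wx": 0,"wy": 0,"wz": 0,"jaw": -1},
])

```text
time: 7.15
tool_pos: [610.5, 105.8, 184.5]
tcp_rot: [-1.52, 1.57, -0.013]
contact_force: [-1.2, -0.6, 0.4]
grip_width: 0.5
```

```bash

python3 - <<'E'
from st import *
o,M=show()
ps=R.from_euler('z',-0.063).as_matrix().T@(o['tool_pos']-[544.9,66.1,0]);print(ps.round(1))
im=imaging.capture("side");cv2.imwrite("pics/d6.png",cv2.resize(im[130:260,180:310],None,fx=4.5,fy=4.5,interpolation=2))
im=imaging.capture("wrist");cv2.imwrite("pics/w6.png",im)
E
```

```text
t 7.15 pos [610.5 105.8 184.5] F [-1.2 -0.6  0.4] w 0.46043013862557974
[ 62.9  43.7 184.5]
```

View pics/d6.png

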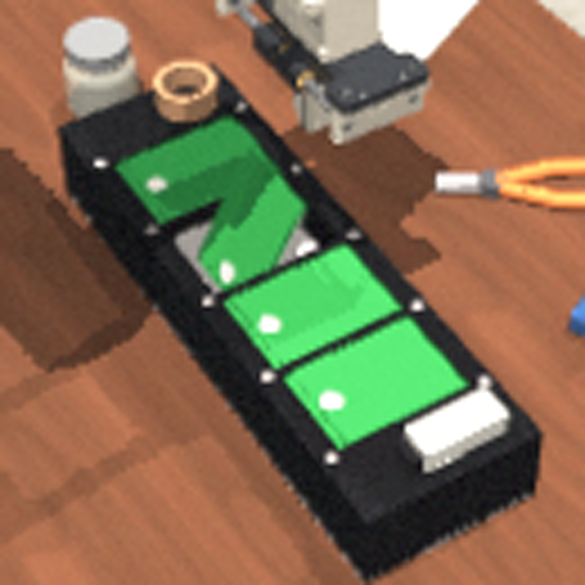

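View pics/w6.png

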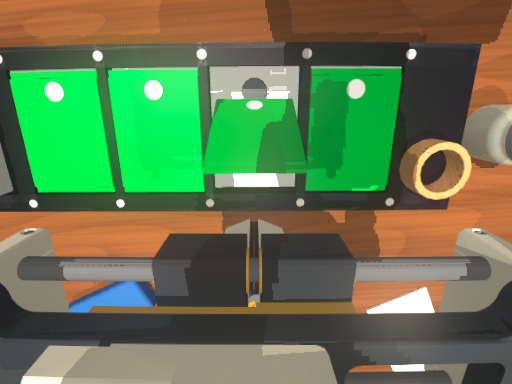

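The hatch stays tilted, with its dot at about (255,105) in the wrist view, and the fingertips are clear beyond it. I'll descend behind it.

arm_command([
  {"tx": 2,"ty": 0,"tz": 0,"wx": 0,"wy": 0,"wz": 0,"jaw": -1},
  {"tx": 2.5,"ty": 0,"tz": 0,"wx": 0,"wy": 0,"wz": 0,"jaw": -1},
  {"tx": 2,"ty": 0,"tz": 0,"wx": 0,"wy": 0,"wz": 0,"jaw": -1},
  {"tx": 0.5,"ty": 0,"tz": 0,"wx": 0,"wy": 0,"wz": 0,"jaw": -1},
  {"tx": 0,"ty": 0,"tz": 0,"wx": 0,"wy": 0,"wz": 0,"jaw": -1},
])

```text
time: 7.75
tool_pos: [608.7, 106.2, 114.6]
tcp_rot: [1.68, 1.57, -3.096]
contact_force: [-0.4, -0.7, -0.2]
grip_width: 0.3
```

arm_command([
  {"tx": 0,"ty": 0.4,"tz": 0,"wx": 0,"wy": 0,"wz": 0,"jaw": -1},
  {"tx": 0,"ty": 0.4,"tz": 0,"wx": 0,"wy": 0,"wz": 0,"jaw": -1},
  {"tx": 0,"ty": 0.3,"tz": 0,"wx": 0,"wy": 0,"wz": 0,"jaw": -1},
  {"tx": 0,"ty": 0.3,"tz": 0,"wx": 0,"wy": 0,"wz": 0,"jaw": -1},
  {"tx": 0,"ty": 0.3,"tz": 0,"wx": 0,"wy": 0,"wz": 0,"jaw": -1},
  {"tx": 0,"ty": 0.3,"tz": 0,"wx": 0,"wy": 0,"wz": 0,"jaw": -1},
  {"tx": 0,"ty": 0,"tz": 0,"wx": 0,"wy": 0,"wz": 0,"jaw": -1},
])

```text
time: 8.45
tool_pos: [589.1, 107.4, 114.8]
tcp_rot: [1.76, 1.571, -3.016]
contact_force: [-0.4, 0.2, 0.9]
grip_width: 0.3
```

arm_command([
  {"tx": 0,"ty": 0.3,"tz": 0,"wx": 0,"wy": 0,"wz": 0,"jaw": -1},
  {"tx": 0,"ty": 0.3,"tz": 0,"wx": 0,"wy": 0,"wz": 0,"jaw": -1},
  {"tx": 0,"ty": 0.3,"tz": 0,"wx": 0,"wy": 0,"wz": 0,"jaw": -1},
  {"tx": 0,"ty": 0.3,"tz": 0,"wx": 0,"wy": 0,"wz": 0,"jaw": -1},
  {"tx": 0,"ty": 0,"tz": 0,"wx": 0,"wy": 0,"wz": 0,"jaw": -1},
])

```text
time: 8.95
tool_pos: [576.9, 108.2, 114.7]
tcp_rot: [1.741, 1.57, -3.035]
contact_force: [1.0, -0.3, -0.2]
grip_width: 0.3
```

```bash

python3 - <<'E'
from st import *
o,M=show()
ps=R.from_euler('z',-0.063).as_matrix().T@(o['tool_pos']-[544.9,66.1,0]);print(ps.round(1))
im=imaging.capture("scene");cv2.imwrite("pics/s7.png",cv2.resize(im[120:240,170:370],None,fx=4,fy=4,interpolation=2))
E
```

```text
t 8.95 pos [576.9 108.2 114.7] F [ 1.  -0.3 -0.2] w 0.3464394474865588
[ 29.3  44.  114.7]
```

View pics/s7.png

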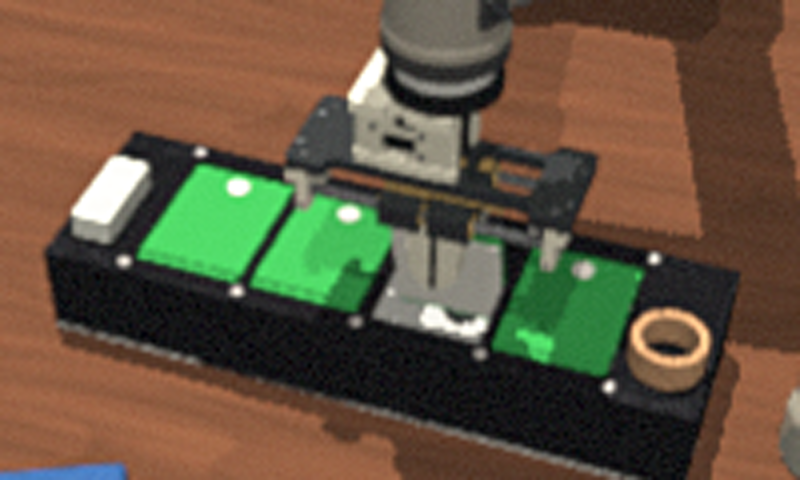

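The fingers are now behind the raised plate at (430,260). I'll continue gently.

arm_command([
  {"tx": 0,"ty": 0.2,"tz": 0,"wx": 0,"wy": 0,"wz": 0,"jaw": -1},
  {"tx": 0,"ty": 0.2,"tz": 0,"wx": 0,"wy": 0,"wz": 0,"jaw": -1},
  {"tx": 0,"ty": 0.2,"tz": 0,"wx": 0,"wy": 0,"wz": 0,"jaw": -1},
  {"tx": 0,"ty": 0,"tz": 0,"wx": 0,"wy": 0,"wz": 0,"jaw": -1},
])

```text
time: 9.4
tool_pos: [571.1, 108.5, 114.7]
tcp_rot: [1.708, 1.57, -3.068]
contact_force: [0.2, -0.8, 0.1]
grip_width: 0.7
```

arm_command([
  {"tx": 0,"ty": 0.2,"tz": 0,"wx": 0,"wy": 0,"wz": 0,"jaw": -1},
  {"tx": 0,"ty": 0.15,"tz": 0,"wx": 0,"wy": 0,"wz": 0,"jaw": -1},
  {"tx": 0,"ty": 0,"tz": 0,"wx": 0,"wy": 0,"wz": 0,"jaw": -1},
])

```text
time: 9.7
tool_pos: [567.9, 108.7, 114.8]
tcp_rot: [-1.783, 1.571, -0.276]
contact_force: [1.5, 0.5, 1.3]
grip_width: 0.3
```

arm_command([
  {"tx": 0,"ty": 0.1,"tz": 0,"wx": 0,"wy": 0,"wz": 0,"jaw": -1},
  {"tx": 0,"ty": 0,"tz": 0,"wx": 0,"wy": 0,"wz": 0,"jaw": -1},
])

```text
time: 9.9
tool_pos: [567.8, 108.7, 114.9]
tcp_rot: [-1.503, 1.569, 0.004]
contact_force: [4.8, -0.6, -0.8]
grip_width: 0.3
```

arm_command([
  {"tx": 0,"ty": 0.05,"tz": 0,"wx": 0,"wy": 0,"wz": 0,"jaw": -1},
  {"tx": 0,"ty": 0,"tz": 0,"wx": 0,"wy": 0,"wz": 0,"jaw": -1},
])

```text
time: 10.1
tool_pos: [567.7, 108.7, 114.9]
tcp_rot: [-1.49, 1.568, 0.016]
contact_force: [6.2, -0.3, -2.0]
grip_width: 0.4
```

```bash

python3 - <<'E'
from st import *
o,M=show()
im=imaging.capture("scene");cv2.imwrite("pics/s8.png",cv2.resize(im[120:240,170:370],None,fx=4,fy=4,interpolation=2))
E
```

```text
t 10.1 pos [567.7 108.7 114.9] F [ 6.2 -0.3 -2. ] w 0.41485646894806394
```

View pics/s8.png

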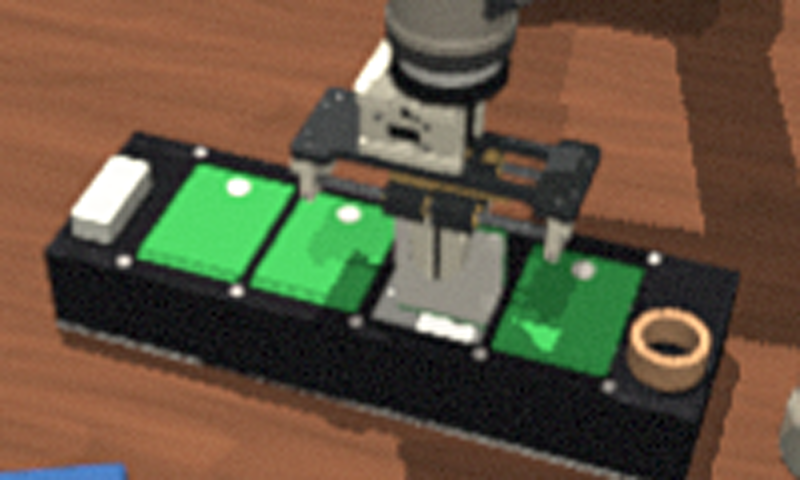

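The motion has stopped under a rising force, so this is probably the stop. I'll back off along +x, rise, and check the angle.

arm_command([
  {"tx": 0,"ty": -0.5,"tz": 0,"wx": 0,"wy": 0,"wz": 0,"jaw": -1},
  {"tx": 0,"ty": -1.5,"tz": 0,"wx": 0,"wy": 0,"wz": 0,"jaw": -1},
  {"tx": 0,"ty": -2,"tz": 0,"wx": 0,"wy": 0,"wz": 0,"jaw": -1},
  {"tx": -2,"ty": -1,"tz": 0,"wx": 0,"wy": 0,"wz": 0,"jaw": -1},
  {"tx": -3,"ty": 0,"tz": 0,"wx": 0,"wy": 0,"wz": 0,"jaw": -1},
  {"tx": -3,"ty": 0,"tz": 0,"wx": 0,"wy": 0,"wz": 0,"jaw": -1},
  {"tx": -2,"ty": 0,"tz": 0,"wx": 0,"wy": 0,"wz": 0,"jaw": -1},
  {"tx": 0,"ty": 0,"tz": 0,"wx": 0,"wy": 0,"wz": 0,"jaw": -1},
])

```text
time: 10.95
tool_pos: [617.3, 105.8, 217.7]
tcp_rot: [-1.436, 1.566, 0.071]
contact_force: [-0.3, 0.3, -0.5]
grip_width: 0.2
```

```bash

python3 - <<'E'
from st import *
o,M=show()
Rz=R.from_euler('z',-0.063).as_matrix()
def corners(th):
    P=[]
    for r,y in [(61,83),(61,5)]:
        for n in (4,-4):
            P.append([r*np.cos(th)-n*np.sin(th),y,71+r*np.sin(th)+n*np.cos(th)])
    return np.array(P)@Rz.T+[544.9,66.1,0]
for n,(a,b,c,d),f in [("scene",(120,240,170,370),4),("side",(130,260,180,310),4.5)]:
    im=imaging.capture(n)
    big=cv2.resize(im[a:b,c:d],None,fx=f,fy=f,interpolation=2)
    cv2.imwrite(f"pics/{n}9.png",big)
    for th,col in [(1.2,(0,0,255)),(1.45,(255,0,0))]:
        for p in proj(n,corners(th)): cv2.circle(big,tuple(int(v) for v in ((p+.5-[c,a])*f)),3,col,-1)
    cv2.imwrite(f"pics/{n}9m.png",big)
E
python3 -c "
import cv2,numpy as np
a=cv2.imread('pics/side9.png');b=cv2.imread('pics/side9m.png')
cv2.imwrite('pics/dd9.png',np.hstack([a[50:400,80:470],b[50:400,80:470]]))"
```

```text
t 10.95 pos [617.3 105.8 217.7] F [-0.3  0.3 -0.5] w 0.21096377559635585
```

View pics/dd9.png

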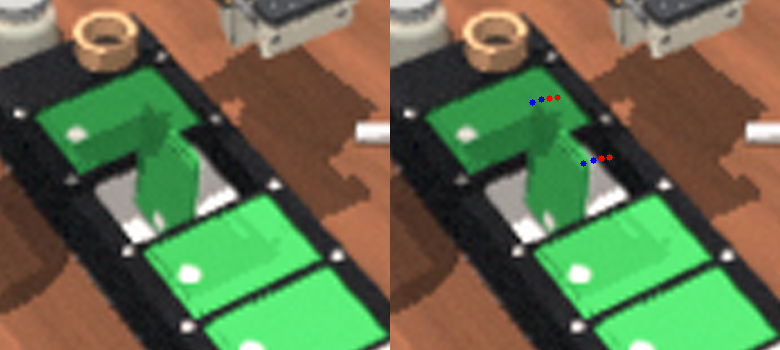

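View pics/scene9m.png

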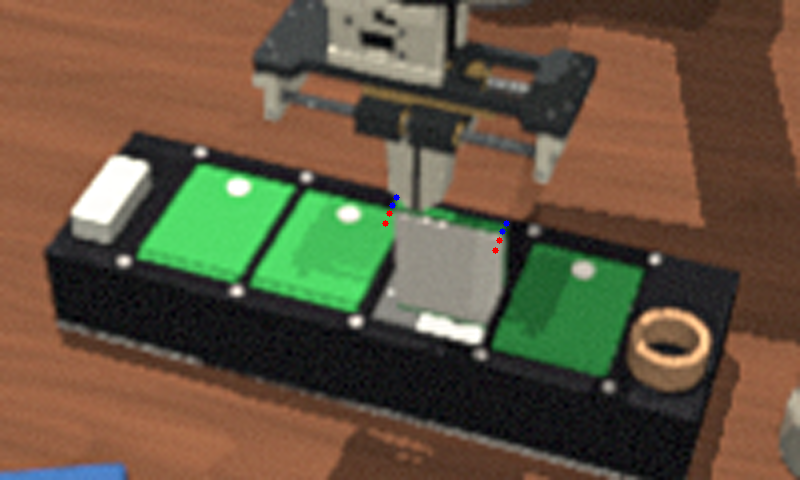

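The plate's upper corners match the 1.45 rad projection in the scene view. The fingers also stopped at sign x ≈ 11 mm, where the plate's edge should be at 1.45 rad. The gripper is clear, so I'll hand in.

```bash
python3 -c "
from plant import bot
print(bot.close_job())"
```

```text
the job is handed in; nothing more can be done
None
```

Hatch b, second from the left, was the free one. It now stands nearly upright, and I handed the job in at about 11 s of the 48 s.

- **Finding it:** I pressed c first. It held firm at about 9 N with almost no give, so I left it. I then pressed b, which moved 6 mm under about 2–3 N. I did not press a or d.
- **Opening it:** I pressed b's dotted end down along its arc to roughly 1 rad. Then, with the jaws shut, I pushed the raised end back from behind until it stopped at about 6 N. The largest force I saw was the 9 N on c.
- **Last checks:**
    - **Angle:** the fingers stopped where the plate's edge should be at 1.45 rad. The scene view agrees; the side view fits within a few millimetres of calibration error.
    - **Robot:** the gripper is withdrawn, and the contact force reads near zero.
    - **Bystanders:** the tape roll and driver look unmoved in the last scene picture. I did not measure the other items again, but the arm stayed well clear of them.

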